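# Lock the grinder's burr with the hex key

### The arm

A 6-joint arm with a two-finger parallel gripper is mounted at the origin on a cart in front of the work surface, level with it; the furniture and walls round the work are solid. World frame = base frame: x ahead of the robot, y to its left, z up, the work surface at z = 0. Lengths are in m, angles in rad, forces in N, time in s.
With the tool pointing down it reaches from about 0.3 to 0.875 m from the base axis. Payload 6.4 kg.
Tool frame: the origin (TCP) lies midway between the tips of the shut fingers; the grasp point (between the pads) lies 19 mm behind it; x points along the fingers, y is the direction in which the jaws open and shut, and the axes are right-handed (so a half turn about x gives the same grasp; the last joint's range is limited). The gripper opens to 85 mm and grips with 20 to 120 N. Pads are 22 mm wide; open, the fingers measure 114 mm over their backs; the gripper's body (76 mm by 85 mm) begins 54 mm behind the grasp point. The pads swing forward as they close: fully open they stand 13 mm farther back than shut.
Start: joints at [0.913, 0.181, 1.607, -0, 1.354, -0.206], TCP at [0.251, 0.517, 0.231] pointing down, gripper open.
Joint ranges: [-2.99, 2.99], [-0.89, 2.07], [0.3, 2.58], [-1.14, 4.28], [0, 2.63], [-3.12, 3.12]. Speed limits (rad/s): [2.57, 2.57, 3.01, 3.14, 3.14, 3.14].

### API

Orientations are given as a unit quaternion [w, x, y, z].
In Python, from bench import ctrl gives the robot as it stands.
- The arm moves only by the tool step_arm, never from a script. Its argument "motion" is a list of rows, each a list of 7 numbers: the shift along the tool's x, y, z in mm, then the turn, a rotation vector about the tool's x, y, z in degrees, then the closure in counts, from 0 (fully open) to 255 (shut). In form: [[tx, ty, tz, rx, ry, rz, hand], ...]. A call has 1 to 10 rows; each row is the pose to reach, as a shift and turn from the pose commanded when the call began, along the tool's axes at that moment; what a row does not reach only later rows make up. A row lasts 1/8 s, in which the tool goes at most 62.5 mm and 10.7 degrees, less where a joint would pass 70% of its speed; a pose out of reach is approached as far as the arm can. A call with a gripper value outside its range is refused whole. The fingers move at their own pace and stop on an object; the grip force is fixed at half the most. Time passes only in rows, so rows that repeat a pose let the fingers close. It gives the time, the measured TCP pose, the force and the opening at its end, in the units of the state.
- ctrl.get_obs(): the state, without advancing time (a new reading comes with each control period).
- ctrl.camera(name): name is "scene" or "top" or "wrist"; returns (picture, depth): 400x640x3 uint8, red, green, blue; 400x640 float32, m along the optical axis (not along the pixel's ray), 0 where there is no reading.
- ctrl.camera_info(name): a dict with "fx", "fy", "cx", "cy" (pixels), "T" (4x4, takes a point from camera to world coordinates); the wrist camera has in their place "hand_eye" (4x4, takes a point from camera to tool coordinates, whose origin is the TCP and whose axes are the tool frame's). Camera axes: x right, y down, z forward; pixel columns grow to the right and rows downward; lengths in m; the calibration is good to about 2 mm. A picture is of the moment at which its call begins: read the wrist's pose just before it. camera_info takes no time and is no camera call.
- ctrl.hand_in(): hands the job in, once; it reports no verdict.
The state is a dict: "time_s": time; "q": joint angles; "dq": joint speeds; "joint_efforts": joint torques, N m; "eef_pos": TCP position; "eef_rot": TCP orientation; "wrist_force": force on the tool from outside, world axes, zero at the start; "torque": the same for the moment, N m; "opening": opening from 0.0 (shut) to 1.0 (fully open).
Only numpy, scipy, OpenCV 4.12 (cv2) and the standard library are available. Lean on these libraries where they do the work, as an engineer would, in place of code of your own. Each camera call takes 0.05 s, during which the arm holds its last target. There are 200 camera calls.

### The job

Take the blue T-handled hex key from its stand and fit it into the hidden socket screw at the bottom of the bore in the top of the coffee grinder: press only lightly and turn it until it drops fully home. Then tighten the screw clockwise until it meets its stop, without forcing it, and put the key back upright in its stand. Leave the mug and the coffee scoop alone.

Things in the scene. Friction and masses are not known exactly. Their poses are not given: they have to be found in the camera images.
- key_handle (a point): Centre of the handle of the T-handled hex key (about 160 g, loose, upright in the stand at the start). Handle: blue bar 90 mm long along its x, 18 mm wide along y, 24 mm high along z; grasp it across y. Below it a round 12 mm neck, then a steel hex end. The key is 109 mm long; its tip lies 97 mm straight below this point. z points up along the upright key.
- key_tip (a point): Centre of the flat lower end of the key's hex end; same axes as key_handle. The hex end is 22 mm long, 24 mm across flats, 27.7 mm across corners; two of its flats face +x and -x.
- bore (a point): Centre of the round bore's mouth in the top of the coffee grinder (white and black burr grinder without hopper, 140 x 124 mm base, fixed to the worktop, round drum 120 mm across and 117 mm high). z is up. The mouth, 125 mm above the worktop, is a dark steel funnel 38 mm across that narrows within 7 mm to a straight bore 29 mm across.
- socket (a point): Centre of the screw's upper face, 40 mm below the bore's mouth, with a hex recess 25 mm across flats, 12 mm deep: the key is home when its tip stands on the recess floor, 12 mm below this point. The recess's heading is hidden and differs each time (these axes are the grinder's). When the key is pressed on it the face sinks on its spring, and this point with it.
- carrier (a joint): How far the spring under the screw is pressed down, m: 0 at rest, 0.012 at most. It yields from about 2.4 N, 1.5 N more per mm. Light pressing (4 to 8 N) is 1 to 4 mm; 8 mm (14 N) is too hard. When the hexes line up while the key presses, the face pops up round the key and this falls back.
- screw (a joint): Screw angle, rad: 0 at the start (slack end), grows clockwise seen from above, hard stop at 0.9; turns stiffly, about 0.1 N m. A key turned anticlockwise over the slack screw does not turn it. The hexes line up within about 4 degrees, every 60 degrees; the force on the pressing key then falls off and it can be pushed home. In the recess the key has about 4 degrees of play either way.
- stand_mouth (a point): Centre of the mouth of the key's stand (aluminium cup on a black disc 84 mm across, 50 mm high, fixed to the worktop). Mouth 44 mm across, narrowing within 10 mm to 34 mm; its floor is 44 mm below this point. z is up.
- mug_2: Green mug, 90 x 125 x 92 mm, loose, a bystander at the back. Origin at the centre of its underside.
- coffee_scoop: Light metal coffee scoop, 131 mm long, loose, a bystander at the near right. Origin at the centre of its underside.
There are look-alikes about, which are no part of the job. Of the things that look like the part that bears stand_mouth, take the one that is nearest to the robot's base at the start.

How it is judged:
On the way, in this order (a step that is already met when the one before it is completed fails the run):
1. the key is fully home in the socket screw (z of key_tip in the frame of socket below -0.009 m and horizontal distance between key_tip and socket below 0.004 m), for 0.2 s.
2. the screw is turned clockwise to its stop with the key still in it (value of joint screw above 0.74 rad and z of key_tip in the frame of socket below -0.005 m), for 0.1 s.
At the end, for the whole second after the job is handed in: The screw is within 10 degrees of its stop, and the key stands at rest and released in its stand, on the stand's floor (within 6 mm) and upright within about 11 degrees (value of joint screw above 0.72 rad and horizontal distance between key_tip and stand_mouth below 0.008 m and z of key_tip in the frame of stand_mouth below -0.038 m and angle between key_handle's own z axis and vertical below 0.2 rad and linear speed of key below 0.02 m/s); the robot touches nothing.
It fails at once if the key presses the screw's spring down by more than 8 mm (about 14 N) (value of joint carrier above 0.008 m).
It fails at once if the key strains the grinder and its screw with more than 90 N in all (about half a newton metre against the stop) (contact force between key and grinder above 90 N).
It fails at once if the mug is moved by more than 2 cm (distance of mug_2 from where it was at the start of the episode above 0.02 m).
It fails at once if the coffee scoop is moved by more than 2 cm (distance of coffee_scoop from where it was at the start of the episode above 0.02 m).
It also fails if it takes over 67 s, if anything falls off the work surface, if the arm or the gripper's body presses on something with over 40 N, if the wrist force passes 120 N, or if a joint passes its speed limit or range.

## Working session

There is one attempt and no reset: what is moved stays moved. The work goes in short steps, Python scripts to look and compute and a tool call to move; the robot and the scene stay as the last step left them, time stands still between calls to the robot, and variables do not carry over. Pictures are saved under pics/ and viewed, about 8 in all and at most 12, crops included, and the job is handed in when it is done.

Besides the shell and the picture viewer there is one more tool, called after "Emit:" as name(argument=value, ...), one argument or row to a line, values as JSON. step_arm: Moves the arm, as the interface text tells. Its arguments: {"type":"object","properties":{"motion":{"type":"array","items":{"type":"array","items":{"type":"number"}}}},"required":["motion"]}

```bash
mkdir -p pics; cat > h.py <<'E'
import numpy as np, cv2
from bench import ctrl
from scipy.spatial.transform import Rotation as R
def tool():
    o=ctrl.get_obs(); T=np.eye(4); q=o["eef_rot"]
    T[:3,:3]=R.from_quat([q[1],q[2],q[3],q[0]]).as_matrix(); T[:3,3]=o["eef_pos"]; return T
def shot(n):
    Tt=tool(); im,d=ctrl.camera(n); i=ctrl.camera_info(n)
    T=i["T"] if "T" in i else Tt@i["hand_eye"]
    return im,d,i,np.array(T)
def ray(u,v,i,T,z):
    r=T[:3,:3]@np.array([(u-i["cx"])/i["fx"],(v-i["cy"])/i["fy"],1]); return T[:3,3]+r*(z-T[2,3])/r[2]
def cloud(d,i,T):
    v,u=np.mgrid[:d.shape[0],:d.shape[1]]
    P=np.stack([(u-i["cx"])/i["fx"]*d,(v-i["cy"])/i["fy"]*d,d],-1); return P@T[:3,:3].T+T[:3,3]
E
python3 - <<'E'
from h import *
for n in("scene","top"):
    im,d,i,T=shot(n); cv2.imwrite(f"pics/{n}0.png",im[...,::-1]); np.savez(f"{n}0.npz",im=im,d=d,T=T)
    print(n,i["fx"],i["cx"],i["cy"],np.round(T,3).tolist())
print(ctrl.get_obs())
print(np.round(ctrl.camera_info("wrist")["hand_eye"],3).tolist())
E
```

```text
scene 515.6405996570851 313.93940525762486 202.21250373188954 [[-1.0, -0.022, -0.003, 0.52], [-0.01, 0.568, -0.823, 1.305], [0.02, -0.823, -0.568, 1.057], [0.0, 0.0, 0.0, 1.0]]
top 511.21305637251237 320.5189105904609 193.3233831587392 [[-0.016, -0.993, 0.113, 0.371], [-1.0, 0.014, -0.018, -0.062], [0.017, -0.114, -0.993, 1.417], [0.0, 0.0, 0.0, 1.0]]
{'time_s': 0.1, 'q': array([ 9.12688948e-01,  1.81462809e-01,  1.60795033e+00, -1.26903514e-05,
        1.35375513e+00, -2.06289405e-01]), 'dq': array([ 0.00075737, -0.00045575, -0.00186933,  0.0010368 , -0.0011816 ,
        0.00049027]), 'joint_efforts': array([ 1.07562430e-04, -4.45873296e+01, -3.52235556e+01, -2.82247111e-04,
        4.03616054e-03,  5.39298696e-06]), 'eef_pos': array([0.25071349, 0.51690268, 0.23045599]), 'eef_rot': array([ 0.68891048,  0.15787784,  0.6893692 , -0.15889319]), 'wrist_force': array([-0.61637836, -0.05115777,  0.2533963 ]), 'torque': array([ 0.04454876,  0.01382502, -0.00966395]), 'opening': 0.9953475958260616}
[[0.0, -0.317, 0.948, -0.142], [1.0, 0.001, 0.0, 0.0], [-0.001, 0.948, 0.317, -0.081], [0.0, 0.0, 0.0, 1.0]]
```

View pics/scene0.png

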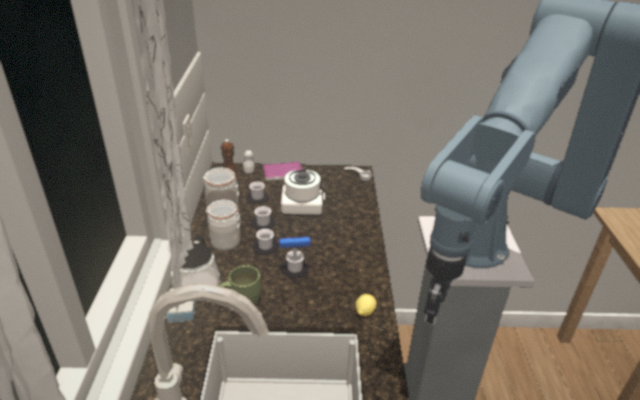

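View pics/top0.png

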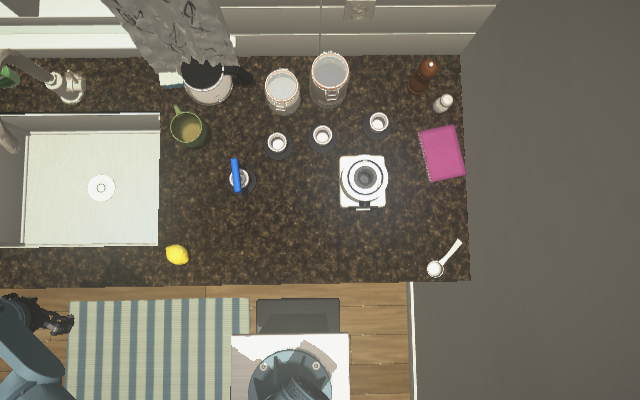

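The top view shows the blue key (237,176) in the stand at (240,178), the other stands at (277,143), (322,136) and (378,123), and the grinder bore at (365,178). The mug is at (187,128) and the scoop at (445,258).

```bash
python3 - <<'E'
from h import *
D=np.load("top0.npz"); im,d,T=D["im"],D["d"],D["T"]; i=ctrl.camera_info("top")
P=cloud(d,i,T)
hsv=cv2.cvtColor(im,cv2.COLOR_RGB2HSV)
m=cv2.inRange(hsv,(105,150,80),(125,255,255)); m[:, :200]=0; m[:,270:]=0
ys,xs=np.nonzero(m); r=cv2.minAreaRect(np.c_[xs,ys].astype(np.float32)); print("key rect",r,len(xs), "z",np.median(P[m>0][:,2]))
zt=np.median(P[m>0][:,2])
print("corners",np.round([ray(*p,i,T,zt) for p in cv2.boxPoints(r)],4).tolist(), np.round(ray(*r[0],i,T,zt),4))
for n,(u,v) in dict(st0=(240,178),a=(277,143),b=(322,136),c=(378,123),bore=(365,178)).items():
    print(n,np.round(ray(u,v,i,T,0.05 if n!='bore' else .125),3))
# drum ring: points at z>.11 near grinder
q=(P[...,2]>.115)&(np.abs(P[...,0]-ray(365,178,i,T,.125)[0])<.09)&(np.abs(P[...,1]-ray(365,178,i,T,.125)[1])<.09)
print("grinder top z",np.percentile(P[q][:,2],[5,50,95]))
c=im[140:215,330:400]; cv2.imwrite("pics/c.png",np.hstack([cv2.resize(c,None,fx=5,fy=5,interpolation=3),cv2.resize(im[140:215,205:275],None,fx=5,fy=5,interpolation=3)])[...,::-1])
E
```

```text
key rect ((235.50770568847656, 174.56153869628906), (33.4893798828125, 6.573840618133545), 82.87498474121094) 221 z 0.11383411974734914
corners [[0.6138, 0.1448, 0.1138], [0.6157, 0.1281, 0.1138], [0.5292, 0.1172, 0.1138], [0.5273, 0.1339, 0.1138]] [0.5713 0.131  0.1138]
st0 [0.572 0.128 0.05 ]
a [0.666 0.028 0.05 ]
b [ 0.684 -0.094  0.05 ]
c [ 0.719 -0.249  0.05 ]
bore [ 0.556 -0.201  0.125]
grinder top z [0.11536342 0.11940978 0.12676394]
```

View pics/c.png

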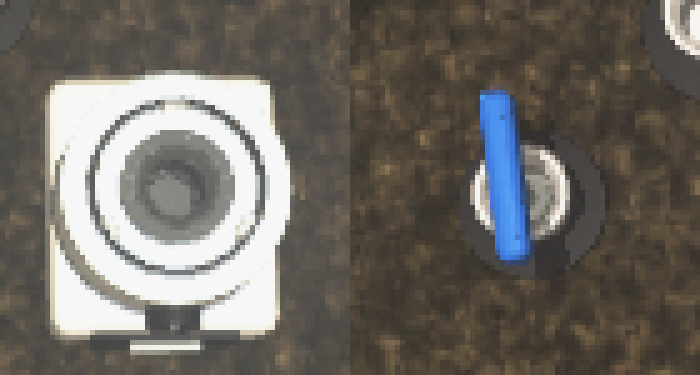

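```bash
cat >> h.py <<'E'
def row(pos,a_deg):
    """tool-frame shift (mm) and rotvec (deg) to reach pos, pointing down, jaw axis at heading a"""
    T=tool(); a=np.radians(a_deg); c,s=np.cos(a),np.sin(a)
    W=np.array([[0,c,s],[0,s,-c],[-1,0,0]])
    t=T[:3,:3].T@(np.array(pos)-T[:3,3])*1000
    r=R.from_matrix(T[:3,:3].T@W).as_rotvec(degrees=True)
    print("row",np.round(t,1).tolist(),np.round(r,2).tolist())
E
python3 -c "
from h import *
row([.571,.131,.21],97.2)"
```

```text
row [20.6, -207.3, 456.6] [-33.09, -0.04, 0.08]
```

Emit:
step_arm(
  motion=[
    [20.6, -207.3, 456.6, -33.1, 0, 0, 0],
    [20.6, -207.3, 456.6, -33.1, 0, 0, 0],
    [20.6, -207.3, 456.6, -33.1, 0, 0, 0],
    [20.6, -207.3, 456.6, -33.1, 0, 0, 0],
    [20.6, -207.3, 456.6, -33.1, 0, 0, 0],
    [20.6, -207.3, 456.6, -33.1, 0, 0, 0],
    [20.6, -207.3, 456.6, -33.1, 0, 0, 0],
    [20.6, -207.3, 456.6, -33.1, 0, 0, 0],
    [20.6, -207.3, 456.6, -33.1, 0, 0, 0],
    [20.6, -207.3, 456.6, -33.1, 0, 0, 0],
  ],
)

```text
time_s: 1.35
eef_pos: [0.5713, 0.1307, 0.21]
eef_rot: [0.705, -0.044, 0.706, 0.044]
wrist_force: [-0.6, 1.0, -0.1]
opening: 0.998
```

```bash
python3 - <<'E'
from h import *
print(tool()[:3,3],ctrl.get_obs()["q"])
im,d,i,T=shot("wrist"); cv2.imwrite("pics/w1.png",im[...,::-1]); np.savez("w1.npz",im=im,d=d,T=T)
hsv=cv2.cvtColor(im,cv2.COLOR_RGB2HSV)
m=cv2.inRange(hsv,(105,150,60),(125,255,255))
P=cloud(d,i,T); k=m>0; print(k.sum(), np.percentile(P[k][:,2],[2,50,98]))
top=k&(P[...,2]>.110)&(P[...,2]<.12); ys,xs=np.nonzero(top); r=cv2.minAreaRect(np.c_[xs,ys].astype(np.float32)); 
W=np.array([ray(x,y,i,T,.115) for x,y in zip(xs,ys)])[:,:2]
rr=cv2.minAreaRect((W*1000).astype(np.float32)); print("top face",len(W),rr,W.mean(0))
row([.571,.131,.21],97.2)
E
```

```text
[0.57131075 0.13073506 0.20997441] [ 2.24172186e-02  2.25293098e-01  1.59869120e+00  3.11103775e-04
  1.31909101e+00 -1.67222286e+00]
2091 [0.10346542 0.11360715 0.11557416]
top face 1912 ((569.1983032226562, 130.78578186035156), (86.32720184326172, 16.636442184448242), 7.010297775268555) [0.57486176 0.13151212]
row [0.1, -1.0, 0.3] [-0.02, -0.09, -0.04]
```

View pics/w1.png

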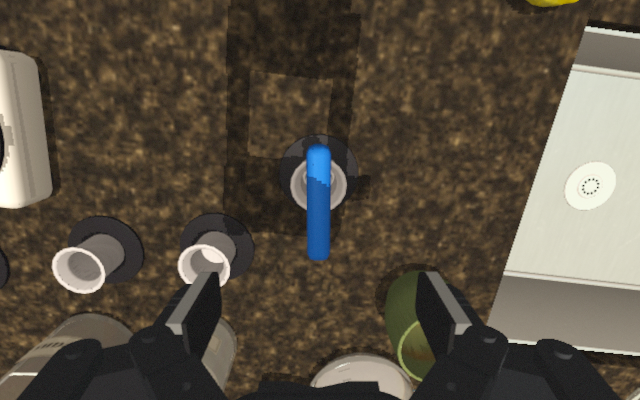

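The wrist view shows the handle from (318,150) to (318,258), centred between the fingers and clear of the neighbours. The next move descends and grips.

Emit:
step_arm(
  motion=[
    [60, 0, -1, 0, 0, 0, 0],
    [110, 0, -1, 0, 0, 0, 0],
    [126, 0, -1, 0, 0, 0, 0],
    [126, 0, -1, 0, 0, 0, 0],
    [126, 0, -1, 0, 0, 0, 255],
    [126, 0, -1, 0, 0, 0, 255],
    [126, 0, -1, 0, 0, 0, 255],
    [126, 0, -1, 0, 0, 0, 255],
    [126, 0, -1, 0, 0, 0, 255],
    [126, 0, -1, 0, 0, 0, 255],
  ],
)

```text
time_s: 2.65
eef_pos: [0.5711, 0.1312, 0.0856]
eef_rot: [0.706, -0.045, 0.705, 0.044]
wrist_force: [-0.7, -1.0, 5.6]
opening: 0.201
```

Emit:
step_arm(
  motion=[
    [-20, 0, 0, 0, 0, 0, 255],
    [-60, 0, 0, 0, 0, 0, 255],
    [-110, 0, 0, 0, 0, 0, 255],
    [-165, 0, 0, 0, 0, 0, 255],
    [-165, 0, 0, 0, 0, 0, 255],
    [-165, 0, 0, 0, 0, 0, 255],
  ],
)

```text
time_s: 3.4
eef_pos: [0.5697, 0.1314, 0.2496]
eef_rot: [0.705, -0.044, 0.706, 0.045]
wrist_force: [0.3, 0.1, -2.4]
opening: 0.199
```

```bash
python3 - <<'E'
from h import *
o=ctrl.get_obs();print(o["eef_pos"],o["wrist_force"],o["torque"],o["opening"])
im,d,i,T=shot("wrist"); cv2.imwrite("pics/w2.png",im[...,::-1]); np.savez("w2.npz",im=im,d=d,T=T)
row([.557,-.201,.249],97.2-60)
E
```

```text
[0.56973542 0.13138273 0.24955629] [ 0.27371295  0.08159229 -2.37122988] [-0.01046432  0.03374334  0.00240362] 0.19918492533462884
row [-0.6, -328.2, -53.8] [60.01, -0.16, 0.07]
```

View pics/w2.png

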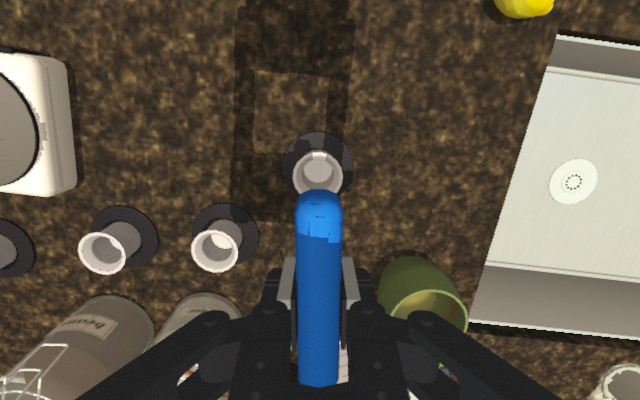

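The key is held (handle (318,195) to (318,385), empty stand at (318,175)). Next I measure its tilt and offset in the hand.

```bash
python3 - <<'E'
from h import *
D=np.load("w2.npz"); im,d,T=D["im"],D["d"],D["T"]; i=ctrl.camera_info("wrist"); H=np.array(i["hand_eye"])
m=cv2.inRange(cv2.cvtColor(im,cv2.COLOR_RGB2HSV),(105,150,40),(125,255,255))>0
P=cloud(d,i,H)*1000
k=m&(d>0); Q=P[k]; print(k.sum(), "min/max", np.percentile(Q,[0.5,50,99.5],axis=0).round(1).tolist())
# profile: x_tool (down) versus z_tool
for z in range(-50,52,6):
    s=Q[abs(Q[:,2]-z)<3]
    if len(s)>3: print(z,len(s),s[:,0].mean().round(1),s[:,0].min().round(1),s[:,0].max().round(1),s[:,1].mean().round(2),s[:,1].min().round(1),s[:,1].max().round(1))
# stand rim
Pw=cloud(d,i,T); r=(abs(Pw[...,2]-.05)<.004)&(np.hypot(Pw[...,0]-.572,Pw[...,1]-.13)<.035); W=Pw[r]
print("rim",len(W)); 
A=np.c_[2*W[:,:2],np.ones(len(W))]; s=np.linalg.lstsq(A,(W[:,:2]**2).sum(1),rcond=None)[0]; print(s[:2],np.sqrt(s[2]+s[0]**2+s[1]**2))
E
```

```text
7458 min/max [[-30.0, -8.5, -44.6], [-28.1, 0.2, -6.5], [-12.4, 9.0, 37.9]]
-44 669 -21.4 -29.0 -10.5 0.17 -7.6 8.3
-38 260 -25.4 -29.9 -12.8 0.11 -8.6 9.1
-32 409 -27.5 -30.6 -22.4 -0.52 -8.6 9.2
-26 674 -28.0 -30.7 -22.8 0.26 -8.3 9.0
-20 643 -27.9 -30.2 -22.4 0.17 -8.4 8.7
-14 625 -27.8 -30.3 -22.4 0.33 -8.5 9.3
-8 596 -28.2 -74.1 -13.0 0.18 -9.6 9.4
-2 566 -28.0 -30.2 -23.6 0.14 -8.2 8.7
4 537 -28.0 -30.1 -23.4 0.17 -8.2 8.8
10 528 -28.0 -30.5 -23.0 0.25 -8.2 9.0
16 505 -27.9 -30.1 -22.3 0.36 -8.3 9.1
22 467 -27.9 -30.1 -22.9 0.19 -8.4 8.7
28 461 -27.9 -30.6 -22.8 0.08 -8.5 8.8
34 441 -27.3 -30.0 245.6 0.0 -22.6 8.5
40 60 -22.7 -29.1 250.2 -1.33 -24.1 8.5
rim 549
[0.5710679  0.13126276] 0.023034983055192897
```

Emit:
step_arm(
  motion=[
    [0, -50, -8, 8, 0, 0, 255],
    [0, -100, -16, 16, 0, 0, 255],
    [0, -150, -25, 25, 0, 0, 255],
    [0, -200, -33, 34, 0, 0, 255],
    [0, -250, -41, 43, 0, 0, 255],
    [0, -268, -44, 52, 0, 0, 255],
    [0, -268, -44, 60, 0, 0, 255],
    [0, -268, -44, 60, 0, 0, 255],
    [0, -268, -44, 60, 0, 0, 255],
  ],
)

```text
time_s: 4.58
eef_pos: [0.5598, -0.1395, 0.2485]
eef_rot: [0.633, 0.313, 0.635, -0.313]
wrist_force: [0.5, -0.4, -2.4]
opening: 0.198
```

The key is level and centred in the hand, with its tip about 81 mm below the TCP. Next I look at the bore.

```bash
python3 - <<'E'
from h import *
im,d,i,T=shot("wrist"); cv2.imwrite("pics/w3.png",im[...,::-1]); np.savez("w3.npz",im=im,d=d,T=T)
E
```

```text
(no output)
```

View pics/w3.png

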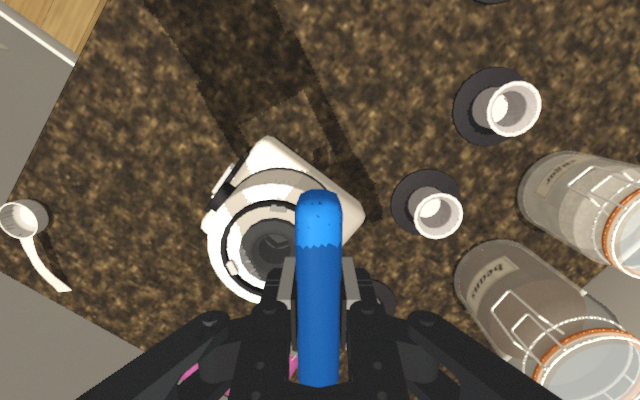

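The bore at (275,250) is partly hidden behind the handle, so I shift sideways for a clear view.

Emit:
step_arm(
  motion=[
    [0, 30, 20, 0, 0, 0, 255],
    [0, 60, 40, 0, 0, 0, 255],
    [0, 60, 40, 0, 0, 0, 255],
    [0, 60, 40, 0, 0, 0, 255],
  ],
)

```text
time_s: 5.12
eef_pos: [0.6317, -0.1351, 0.2491]
eef_rot: [0.633, 0.314, 0.634, -0.314]
wrist_force: [-0.2, -0.1, -1.5]
opening: 0.2
```

```bash
python3 - <<'E'
from h import *
im,d,i,T=shot("wrist"); np.savez("w4.npz",im=im,d=d,T=T)
P=cloud(d,i,T)
near=np.hypot(P[...,0]-.557,P[...,1]+.201)<.07
print("z hist",np.histogram(P[near][:,2],bins=np.arange(.05,.14,.005)))
uv=np.round((lambda p:[i["fx"]*p[0]/p[2]+i["cx"],i["fy"]*p[1]/p[2]+i["cy"]])(T[:3,:3].T@(np.array([.557,-.201,.125])-T[:3,3]))).astype(int); print(uv)
u,v=uv; c=im[max(0,v-60):v+60,max(0,u-60):u+60]; e=d[max(0,v-60):v+60,max(0,u-60):u+60]
z=P[max(0,v-60):v+60,max(0,u-60):u+60,2]
zz=np.uint8(np.clip((z-.04)/.1,0,1)*255)
cv2.imwrite("pics/w4.png",np.hstack([cv2.resize(c[...,::-1],None,fx=3,fy=3),cv2.resize(cv2.cvtColor(zz,8),None,fx=3,fy=3)]))
E
```

```text
z hist (array([ 837,  680,  300,  116,  249,  165,  228,  242,  263,  312,  371,
        264,  391, 8659, 4574,  454,    0]), array([0.05 , 0.055, 0.06 , 0.065, 0.07 , 0.075, 0.08 , 0.085, 0.09 ,
       0.095, 0.1  , 0.105, 0.11 , 0.115, 0.12 , 0.125, 0.13 , 0.135]))
[197 206]
```

View pics/w4.png

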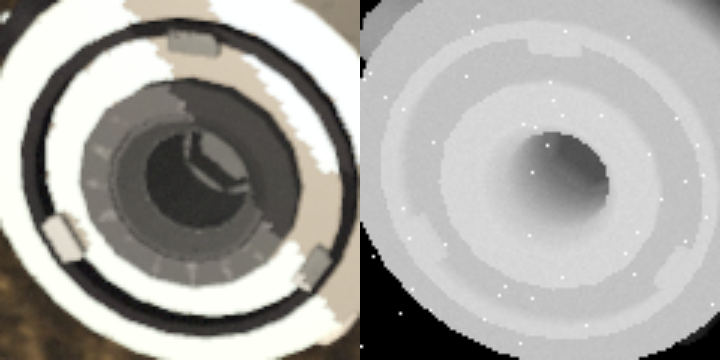

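The view is clear: gray mouth plate, funnel (roughly px 105-260 in the crop) and dark bore, with a piece of the hex recess visible at (220,160).

```bash
python3 - <<'E'
from h import *
from scipy.optimize import least_squares
D=np.load("w4.npz"); im,d,T=D["im"],D["d"],D["T"]; i=ctrl.camera_info("wrist"); P=cloud(d,i,T)
c0=np.array([.557,-.201]); rho=np.hypot(P[...,0]-c0[0],P[...,1]-c0[1])
for a,b in((.0,.012),(.012,.016),(.016,.02),(.02,.024),(.024,.028),(.028,.034),(.04,.05)):
    s=P[(rho>a)&(rho<b)&(d>0)][:,2]; print(a,b,len(s),np.percentile(s,[5,50,95]).round(4))
def fit(W,r=None):
    f=lambda p:np.hypot(W[:,0]-p[0],W[:,1]-p[1])-(p[2] if r is None else r)
    x=least_squares(f,[*c0,.02],loss="soft_l1",f_scale=.0005).x; return x.round(4),np.std(f(x)).round(5)
near=rho<.022
for a,b in((.085,.1),(.1,.115),(.105,.117),(.119,.121),(.121,.123),(.123,.1245)):
    W=P[near&(P[...,2]>a)&(P[...,2]<b)]; print("z",a,b,len(W),fit(W))
# colour contour rays: drum hole outer black ring and gray plate edge on z=.125
g=cv2.cvtColor(im,cv2.COLOR_RGB2GRAY).astype(float)
# radial scan: strongest edge between r=22..32mm on plane z
for zp in(.125,.12):
  pts={}
  for th in np.arange(0,360,4):
    rs=np.arange(.016,.033,.00025); X=np.c_[c0[0]+rs*np.cos(np.radians(th)),c0[1]+rs*np.sin(np.radians(th)),np.full(len(rs),zp)]
    C=(X-T[:3,3])@T[:3,:3]; u=i["fx"]*C[:,0]/C[:,2]+i["cx"]; v=i["fy"]*C[:,1]/C[:,2]+i["cy"]
    pr=cv2.remap(g.astype(np.float32),u.astype(np.float32)[None],v.astype(np.float32)[None],1)[0]
    G=np.gradient(cv2.GaussianBlur(pr[None],(9,1),0)[0]); k=np.argmax(G*(rs>.022)); pts[th]=X[k]
  print("plate",zp,fit(np.array(list(pts.values()))))
E
```

```text
0.0 0.012 106 [0.0716 0.0733 0.1169]
0.012 0.016 670 [0.0728 0.1052 0.1227]
0.016 0.02 939 [0.0857 0.1202 0.1251]
0.02 0.024 795 [0.1222 0.1242 0.1255]
0.024 0.028 975 [0.117  0.1242 0.1255]
0.028 0.034 1429 [0.1157 0.1173 0.1251]
0.04 0.05 4201 [0.1157 0.1207 0.3238]
z 0.085 0.1 249 (array([ 0.5599, -0.2025,  0.0146]), np.float64(0.00048))
z 0.1 0.115 294 (array([ 0.5599, -0.2025,  0.0146]), np.float64(0.00029))
z 0.105 0.117 256 (array([ 0.5599, -0.2026,  0.0146]), np.float64(0.00031))
z 0.119 0.121 177 (array([ 0.56  , -0.2025,  0.0164]), np.float64(0.00069))
z 0.121 0.123 209 (array([ 0.5597, -0.2023,  0.0178]), np.float64(0.00146))
z 0.123 0.1245 429 (array([ 0.5582, -0.2014,  0.0201]), np.float64(0.00162))
plate 0.125 (array([ 0.5597, -0.2009,  0.03  ]), np.float64(0.00058))
plate 0.12 (array([ 0.5591, -0.2015,  0.0297]), np.float64(0.00233))
```

```bash
python3 -c "
from h import *
row([.5598,-.2025,.21],37.2)
print(ctrl.get_obs()['wrist_force'])"
```

```text
row [39.4, -97.7, 10.1] [0.07, -0.05, 0.04]
[-0.68293352  0.52172679 -2.36126742]
```

Emit:
step_arm(
  motion=[
    [0, -50, 5, 0, 0, 0, 255],
    [0, -98, 10, 0, 0, 0, 255],
    [0, -98, 10, 0, 0, 0, 255],
    [20, -98, 10, 0, 0, 0, 255],
    [39, -98, 10, 0, 0, 0, 255],
    [39, -98, 10, 0, 0, 0, 255],
    [39, -98, 10, 0, 0, 0, 255],
  ],
)

```text
time_s: 6.05
eef_pos: [0.5606, -0.2026, 0.211]
eef_rot: [0.634, 0.314, 0.633, -0.314]
wrist_force: [-0.6, -0.2, -2.0]
opening: 0.202
```

```bash
python3 -c "
from h import *
row([.5598,-.2025,.21],37.2)
print(ctrl.get_obs()['wrist_force'])
im,d,i,T=shot('scene'); j=shot('top')[0]
cv2.imwrite('pics/s5.png',np.hstack([cv2.resize(im[150:220,260:345],None,fx=4.5,fy=4.5,interpolation=3),cv2.resize(j[140:215,325:405],None,fx=4.5,fy=4.2,interpolation=3)[:315]])[...,::-1])"
```

```text
row [1.0, -0.6, -0.6] [0.05, 0.01, -0.01]
[-0.56532835 -0.24558696 -2.00284064]
```

View pics/s5.png

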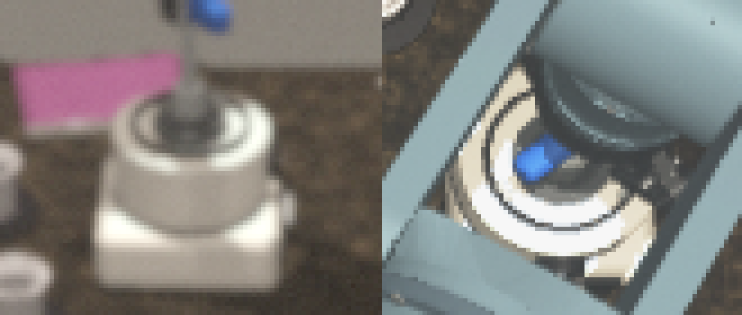

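The scene crop shows the key upright with its hex end over the bore mouth. I descend into the bore, watching the force.

Emit:
step_arm(
  motion=[
    [4, -0.6, -0.6, 0, 0, 0, 255],
    [8, -0.6, -0.6, 0, 0, 0, 255],
    [12, -0.6, -0.6, 0, 0, 0, 255],
    [15, -0.6, -0.6, 0, 0, 0, 255],
    [15, -0.6, -0.6, 0, 0, 0, 255],
  ],
)

```text
time_s: 6.78
eef_pos: [0.5593, -0.2026, 0.1952]
eef_rot: [0.633, 0.314, 0.634, -0.314]
wrist_force: [0.5, -0.3, -1.6]
opening: 0.206
```

Tip at about z=0.114, so it is in the straight bore with no side force. I continue to just above the screw face.

Emit:
step_arm(
  motion=[
    [5, 0, 0, 0, 0, 0, 255],
    [10, 0, 0, 0, 0, 0, 255],
    [15, 0, 0, 0, 0, 0, 255],
    [20, 0, 0, 0, 0, 0, 255],
    [24, 0, 0, 0, 0, 0, 255],
    [24, 0, 0, 0, 0, 0, 255],
  ],
)

```text
time_s: 7.52
eef_pos: [0.5592, -0.2026, 0.1712]
eef_rot: [0.633, 0.314, 0.634, -0.314]
wrist_force: [-0.4, 0.4, -3.2]
opening: 0.201
```

Emit:
step_arm(
  motion=[
    [3, 0, 0, 0, 0, 0, 255],
    [5, 0, 0, 0, 0, 0, 255],
    [6, 0, 0, 0, 0, 0, 255],
    [6, 0, 0, 0, 0, 0, 255],
  ],
)

```text
time_s: 8.02
eef_pos: [0.5594, -0.2027, 0.1656]
eef_rot: [0.633, 0.314, 0.633, -0.314]
wrist_force: [-0.9, -0.3, -2.1]
opening: 0.2
```

Emit:
step_arm(
  motion=[
    [1, 0, 0, 0, 0, 0, 255],
    [2, 0, 0, 0, 0, 0, 255],
    [2, 0, 0, 0, 0, 0, 255],
  ],
)

```text
time_s: 8.4
eef_pos: [0.5596, -0.2029, 0.1641]
eef_rot: [0.634, 0.314, 0.633, -0.314]
wrist_force: [-0.8, -0.1, 0.6]
opening: 0.199
```

Emit:
step_arm(
  motion=[
    [0.7, 0, 0, 0, 0, 0, 255],
    [1.5, 0, 0, 0, 0, 0, 255],
    [1.5, 0, 0, 0, 0, 0, 255],
  ],
)

```text
time_s: 8.78
eef_pos: [0.5596, -0.2029, 0.1625]
eef_rot: [0.634, 0.314, 0.633, -0.314]
wrist_force: [-1.6, 0.6, 2.3]
opening: 0.201
```

Emit:
step_arm(
  motion=[
    [0, 0, 0, -2.5, 0, 0, 255],
    [0, 0, 0, -5, 0, 0, 255],
    [0, 0, 0, -7.5, 0, 0, 255],
    [0, 0, 0, -7.5, 0, 0, 255],
  ],
)

```text
time_s: 9.28
eef_pos: [0.5597, -0.203, 0.1625]
eef_rot: [0.653, 0.272, 0.652, -0.272]
wrist_force: [-0.4, -0.4, 2.4]
opening: 0.203
```

Emit:
step_arm(
  motion=[
    [0, 0, 0, -2.5, 0, 0, 255],
    [0, 0, 0, -5, 0, 0, 255],
    [0, 0, 0, -7, 0, 0, 255],
    [0, 0, 0, -7, 0, 0, 255],
  ],
)

```text
time_s: 9.78
eef_pos: [0.5591, -0.2024, 0.1614]
eef_rot: [0.668, 0.232, 0.668, -0.232]
wrist_force: [-0.3, -0.4, -1.5]
opening: 0.2
```

The force fell from +2.4 to -1.5 N (free hanging level), so the hexes have lined up. I push down gently.

Emit:
step_arm(
  motion=[
    [1.5, 0, 0, 0, 0, 0, 255],
    [3, 0, 0, 0, 0, 0, 255],
    [4.5, 0, 0, 0, 0, 0, 255],
    [4.5, 0, 0, 0, 0, 0, 255],
  ],
)

```text
time_s: 10.28
eef_pos: [0.5593, -0.2026, 0.1574]
eef_rot: [0.668, 0.232, 0.668, -0.232]
wrist_force: [-0.8, -0.1, -2.1]
opening: 0.197
```

Emit:
step_arm(
  motion=[
    [1.5, 0, 0, 0, 0, 0, 255],
    [3, 0, 0, 0, 0, 0, 255],
    [4, 0, 0, 0, 0, 0, 255],
    [4, 0, 0, 0, 0, 0, 255],
  ],
)

```text
time_s: 10.78
eef_pos: [0.5594, -0.2027, 0.1535]
eef_rot: [0.668, 0.232, 0.668, -0.232]
wrist_force: [0.0, 1.5, -2.3]
opening: 0.202
```

Emit:
step_arm(
  motion=[
    [1, 0, 0, 0, 0, 0, 255],
    [2, 0, 0, 0, 0, 0, 255],
    [2, 0, 0, 0, 0, 0, 255],
  ],
)

```text
time_s: 11.15
eef_pos: [0.5595, -0.2027, 0.152]
eef_rot: [0.668, 0.232, 0.668, -0.232]
wrist_force: [-1.0, 1.7, 1.3]
opening: 0.2
```

The key is home: contact about 3.5 N at 13 mm below first contact. Baseline moment first, then turn clockwise.

Emit:
step_arm(
  motion=[
    [0, 0, 0, 4, 0, 0, 255],
    [0, 0, 0, 8, 0, 0, 255],
    [0, 0, 0, 12, 0, 0, 255],
    [0, 0, 0, 16, 0, 0, 255],
    [0, 0, 0, 20, 0, 0, 255],
    [0, 0, 0, 20, 0, 0, 255],
  ],
)

```text
time_s: 11.9
eef_pos: [0.5595, -0.2027, 0.1519]
eef_rot: [0.618, 0.344, 0.618, -0.344]
wrist_force: [-1.4, 1.2, 1.5]
opening: 0.203
```

```bash
cat > q.py <<'E'
from h import *
o=ctrl.get_obs();T=tool();print("a",np.degrees(np.arctan2(T[1,1],T[0,1])).round(2),"F",o["wrist_force"].round(2),"M",o["torque"].round(3),T[:3,3].round(4),"j6",o["joint_efforts"][5].round(3))
E
python3 q.py
```

```text
a 31.75 F [-1.44  1.18  1.53] M [ 0.382  0.338 -0.035] [ 0.5595 -0.2027  0.1519] j6 0.384
```

Emit:
step_arm(
  motion=[
    [0, 0, 0, 4, 0, 0, 255],
    [0, 0, 0, 8, 0, 0, 255],
    [0, 0, 0, 12, 0, 0, 255],
    [0, 0, 0, 16, 0, 0, 255],
    [0, 0, 0, 20, 0, 0, 255],
    [0, 0, 0, 20, 0, 0, 255],
  ],
)

```text
time_s: 12.65
eef_pos: [0.5595, -0.2028, 0.1518]
eef_rot: [0.549, 0.446, 0.549, -0.446]
wrist_force: [-1.7, 1.4, 1.3]
opening: 0.202
```

```bash
python3 q.py
```

```text
a 11.82 F [-1.75  1.42  1.3 ] M [ 0.238  0.373 -0.014] [ 0.5595 -0.2028  0.1518] j6 0.375
```

Emit:
step_arm(
  motion=[
    [0, 0, 0, 2, 0, 0, 255],
    [0, 0, 0, 4, 0, 0, 255],
    [0, 0, 0, 6, 0, 0, 255],
    [0, 0, 0, 6, 0, 0, 255],
  ],
)

```text
time_s: 13.15
eef_pos: [0.5594, -0.2028, 0.1517]
eef_rot: [0.524, 0.475, 0.524, -0.475]
wrist_force: [-1.7, 0.8, 2.2]
opening: 0.198
```

```bash
python3 q.py
```

```text
a 5.69 F [-1.72  0.77  2.17] M [ 0.254  0.363 -0.015] [ 0.5594 -0.2028  0.1517] j6 0.223
```

Emit:
step_arm(
  motion=[
    [0, 0, 0, 1, 0, 0, 255],
    [0, 0, 0, 2, 0, 0, 255],
    [0, 0, 0, 3, 0, 0, 255],
    [0, 0, 0, 3, 0, 0, 255],
  ],
)

```text
time_s: 13.65
eef_pos: [0.5595, -0.2028, 0.1517]
eef_rot: [0.512, 0.488, 0.512, -0.488]
wrist_force: [-2.0, 0.3, 2.0]
opening: 0.201
```

```bash
python3 q.py
```

```text
a 2.7 F [-1.98  0.26  2.04] M [0.162 0.438 0.096] [ 0.5595 -0.2028  0.1517] j6 0.152
```

Emit:
step_arm(
  motion=[
    [0, 0, 0, 1, 0, 0, 255],
    [0, 0, 0, 2, 0, 0, 255],
    [0, 0, 0, 2, 0, 0, 255],
  ],
)

```text
time_s: 14.02
eef_pos: [0.5595, -0.2028, 0.1517]
eef_rot: [0.503, 0.497, 0.503, -0.497]
wrist_force: [-1.5, 0.3, 0.7]
opening: 0.205
```

```bash
python3 q.py
```

```text
a 0.7 F [-1.54  0.25  0.73] M [0.119 0.373 0.087] [ 0.5595 -0.2028  0.1517] j6 0.153
```

```bash
for k in 1 2 3; do python3 q.py; python3 -c "
from h import *
im,d,i,T=shot('wrist')
m=cv2.inRange(cv2.cvtColor(im,cv2.COLOR_RGB2HSV),(105,150,40),(125,255,255))
ys,xs=np.nonzero(m); r=cv2.minAreaRect(np.c_[xs,ys].astype(np.float32)); print(r)
cv2.imwrite('pics/w6.png',im[...,::-1])"; done
python3 -c "
from h import *
for n in('w2','w3'):
    im=np.load(n+'.npz')['im'];m=cv2.inRange(cv2.cvtColor(im,cv2.COLOR_RGB2HSV),(105,150,40),(125,255,255))
    ys,xs=np.nonzero(m);print(n,cv2.minAreaRect(np.c_[xs,ys].astype(np.float32)))"
```

```text
a 0.7 F [-1.54  0.25  0.73] M [0.119 0.373 0.087] [ 0.5595 -0.2028  0.1517] j6 0.153
((318.5, 288.5), (47.0, 197.0), 0.0)
a 0.71 F [-2.79  1.45  1.57] M [0.174 0.407 0.089] [ 0.5595 -0.2028  0.1517] j6 0.085
((318.0, 288.5), (197.0, 46.0), 90.0)
a 0.71 F [-1.43  0.79  1.97] M [0.147 0.402 0.097] [ 0.5594 -0.2028  0.1517] j6 0.059
((318.5, 288.5), (47.0, 197.0), 0.0)
w2 ((318.0, 288.5), (197.0, 48.0), 90.0)
w3 ((318.0, 288.0), (198.0, 46.0), 90.0)
```

View pics/w6.png

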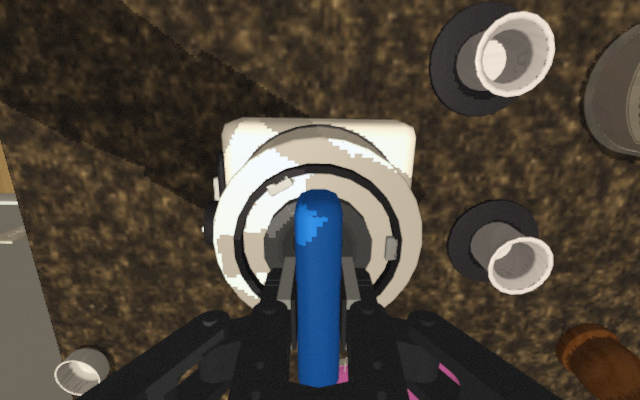

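Emit:
step_arm(
  motion=[
    [0, 0, 0, 1, 0, 0, 255],
    [0, 0, 0, 2, 0, 0, 255],
    [0, 0, 0, 2, 0, 0, 255],
  ],
)

```text
time_s: 14.55
eef_pos: [0.5595, -0.2028, 0.1517]
eef_rot: [-0.494, -0.506, -0.494, 0.506]
wrist_force: [-2.3, 1.0, 1.6]
opening: 0.199
```

```bash
python3 q.py
```

```text
a -1.31 F [-2.35  0.98  1.63] M [0.086 0.411 0.064] [ 0.5595 -0.2028  0.1517] j6 0.152
```

Emit:
step_arm(
  motion=[
    [0, 0, 0, 1, 0, 0, 255],
    [0, 0, 0, 2, 0, 0, 255],
    [0, 0, 0, 2, 0, 0, 255],
  ],
)

```text
time_s: 14.92
eef_pos: [0.5595, -0.2027, 0.1517]
eef_rot: [-0.485, -0.514, -0.485, 0.514]
wrist_force: [-2.5, 0.7, 1.2]
opening: 0.2
```

```bash
python3 q.py
```

```text
a -3.29 F [-2.45  0.73  1.23] M [0.04  0.436 0.27 ] [ 0.5595 -0.2027  0.1517] j6 0.37
```

The moment jumped from 0.06 to 0.27 N m after about 55° of turn, so this is the stop. I back off to mid-play and withdraw.

Emit:
step_arm(
  motion=[
    [0, 0, 0, -1.5, 0, 0, 255],
    [0, 0, 0, -4, 0, 0, 255],
    [0, 0, 0, -4, 0, 0, 255],
    [-3, 0, 0, -4, 0, 0, 255],
    [-8, 0, 0, -4, 0, 0, 255],
    [-16, 0, 0, -4, 0, 0, 255],
    [-26, 0, 0, -4, 0, 0, 255],
    [-26, 0, 0, -4, 0, 0, 255],
  ],
)

```text
time_s: 15.92
eef_pos: [0.5599, -0.2031, 0.1791]
eef_rot: [0.504, 0.497, 0.502, -0.497]
wrist_force: [-0.3, -0.6, -2.4]
opening: 0.198
```

```bash
python3 q.py
```

```text
a 0.72 F [-0.26 -0.6  -2.38] M [0.007 0.027 0.019] [ 0.5599 -0.2031  0.1791] j6 -0.0
```

Emit:
step_arm(
  motion=[
    [-20, 0, 0, 0, 0, 0, 255],
    [-45, 0, 0, 0, 0, 0, 255],
    [-81, 0, 0, 0, 0, 0, 255],
    [-81, 0, 0, 0, 0, 0, 255],
    [-81, 0, 0, 0, 0, 0, 255],
  ],
)

```text
time_s: 16.55
eef_pos: [0.559, -0.2025, 0.2576]
eef_rot: [0.503, 0.497, 0.504, -0.497]
wrist_force: [-0.6, 0.3, -3.1]
opening: 0.2
```

```bash
python3 q.py; python3 -c "
from h import *
row([.5708,.1313,.26],97)"
```

```text
a 0.71 F [-0.6   0.31 -3.14] M [ 0.012 -0.02   0.013] [ 0.559  -0.2025  0.2576] j6 0.0
row [-2.2, 15.9, -333.6] [-96.29, -0.08, 0.01]
```

Emit:
step_arm(
  motion=[
    [-2, 2, -40, -10, 0, 0, 255],
    [-2, 4, -80, -20, 0, 0, 255],
    [-2, 6, -120, -30, 0, 0, 255],
    [-2, 8, -160, -40, 0, 0, 255],
    [-2, 10, -200, -50, 0, 0, 255],
    [-2, 12, -240, -60, 0, 0, 255],
    [-2, 13, -280, -70, 0, 0, 255],
    [-2, 15, -315, -80, 0, 0, 255],
    [-2, 16, -333.6, -90, 0, 0, 255],
    [-2, 16, -333.6, -96.3, 0, 0, 255],
  ],
)

```text
time_s: 17.8
eef_pos: [0.57, 0.1327, 0.2582]
eef_rot: [0.704, -0.045, 0.707, 0.046]
wrist_force: [0.1, 0.1, -2.3]
opening: 0.199
```

Emit:
step_arm(
  motion=[
    [0, 0, 0, 0, 0, 0, 255],
    [0, 0, 0, 0, 0, 0, 255],
  ],
)

```text
time_s: 18.05
eef_pos: [0.5708, 0.1308, 0.2595]
eef_rot: [0.705, -0.042, 0.707, 0.042]
wrist_force: [0.4, 0.3, -1.6]
opening: 0.206
```

```bash
python3 q.py; python3 -c "
from h import *
row([.5708,.1313,.15],97)
im,d,i,T=shot('wrist'); P=cloud(d,i,T)
r=(abs(P[...,2]-.05)<.004)&(np.hypot(P[...,0]-.571,P[...,1]-.131)<.035); W=P[r]
A=np.c_[2*W[:,:2],np.ones(len(W))]; s=np.linalg.lstsq(A,(W[:,:2]**2).sum(1),rcond=None)[0]; print(len(W),s[:2],np.sqrt(s[2]+s[0]**2+s[1]**2))"
```

```text
a 96.87 F [ 0.36  0.32 -1.63] M [ 0.003 -0.045 -0.001] [0.5708 0.1308 0.2595] j6 -0.014
row [109.5, 0.5, 0.3] [-0.13, -0.11, -0.01]
558 [0.57109311 0.13133256] 0.023006083214100935
```

Emit:
step_arm(
  motion=[
    [50, 0.5, 0.3, 0, 0, 0, 255],
    [100, 0.5, 0.3, 0, 0, 0, 255],
    [120, 0.5, 0.3, 0, 0, 0, 255],
    [135, 0.5, 0.3, 0, 0, 0, 255],
    [150, 0.5, 0.3, 0, 0, 0, 255],
    [164, 0.5, 0.3, 0, 0, 0, 255],
    [169, 0.5, 0.3, 0, 0, 0, 255],
    [171, 0.5, 0.3, 0, 0, 0, 255],
    [171, 0.5, 0.3, 0, 0, 0, 255],
  ],
)

```text
time_s: 19.23
eef_pos: [0.5719, 0.1316, 0.0901]
eef_rot: [0.706, -0.043, 0.706, 0.043]
wrist_force: [0.7, 1.0, -2.5]
opening: 0.201
```

Emit:
step_arm(
  motion=[
    [1, 0, 0, 0, 0, 0, 255],
    [2, 0, 0, 0, 0, 0, 255],
    [2, 0, 0, 0, 0, 0, 255],
  ],
)

```text
time_s: 19.6
eef_pos: [0.5715, 0.1316, 0.0877]
eef_rot: [0.706, -0.043, 0.706, 0.043]
wrist_force: [0.4, -0.3, -2.6]
opening: 0.2
```

Emit:
step_arm(
  motion=[
    [1, 0, 0, 0, 0, 0, 255],
    [2, 0, 0, 0, 0, 0, 255],
    [2, 0, 0, 0, 0, 0, 255],
  ],
)

```text
time_s: 19.98
eef_pos: [0.5715, 0.1316, 0.0856]
eef_rot: [0.706, -0.043, 0.706, 0.043]
wrist_force: [-0.2, 0.4, -1.6]
opening: 0.199
```

At the original grasp height with light contact, so I open. Then I retreat upward slowly.

Emit:
step_arm(
  motion=[
    [0.5, 0, 0, 0, 0, 0, 255],
    [0.5, 0, 0, 0, 0, 0, 150],
    [0.5, 0, 0, 0, 0, 0, 100],
    [0.5, 0, 0, 0, 0, 0, 0],
    [0.5, 0, 0, 0, 0, 0, 0],
    [0.5, 0, 0, 0, 0, 0, 0],
    [0.5, 0, 0, 0, 0, 0, 0],
  ],
)

```text
time_s: 20.85
eef_pos: [0.5715, 0.1316, 0.0852]
eef_rot: [0.706, -0.043, 0.706, 0.043]
wrist_force: [0.5, 0.1, 0.0]
opening: 0.999
```

Emit:
step_arm(
  motion=[
    [-15, 0, 0, 0, 0, 0, 0],
    [-40, 0, 0, 0, 0, 0, 0],
    [-80, 0, 0, 0, 0, 0, 0],
    [-125, 0, 0, 0, 0, 0, 0],
    [-125, 0, 0, 0, 0, 0, 0],
    [-125, 0, 0, 0, 0, 0, 0],
  ],
)

```text
time_s: 21.6
eef_pos: [0.5715, 0.1316, 0.2107]
eef_rot: [0.706, -0.043, 0.706, 0.043]
wrist_force: [-0.3, 0.5, -1.0]
opening: 0.999
```

```bash
python3 q.py; python3 - <<'E'
from h import *
im,d,i,T=shot("wrist"); cv2.imwrite("pics/w7.png",im[...,::-1])
m=cv2.inRange(cv2.cvtColor(im,cv2.COLOR_RGB2HSV),(105,150,60),(125,255,255))>0
P=cloud(d,i,T); Q=P[m&(P[...,2]>.108)&(P[...,2]<.125)]
A=np.c_[Q[:,:2]-Q[:,:2].mean(0),np.ones(len(Q))]; s=np.linalg.lstsq(A,Q[:,2],rcond=None)[0]
print(len(Q),"slope",s, cv2.minAreaRect((Q[:,:2]*1000).astype(np.float32)))
E
```

```text
a 97.01 F [-0.29  0.54 -0.97] M [ 0.005 -0.023  0.014] [0.5715 0.1316 0.2107] j6 0.0
2065 slope [0.01397968 0.03285371 0.11327196] ((570.9984130859375, 131.42138671875), (87.11060333251953, 17.54513168334961), 7.002264499664307)
```

View pics/w7.png

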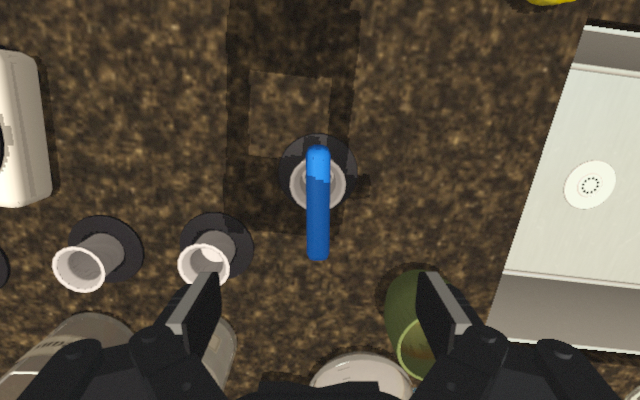

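The key (318,150)-(318,258) stands upright and centred in its stand, as at the start, with the gripper clear.

```bash
python3 -c "
from bench import ctrl
print(ctrl.hand_in())"
```

```text
the job is handed in; nothing more can be done
None
```

The job is done and handed in at about 21.7 s of the 67 s allowed; the hand-in reports no verdict.

- **Fit:** I pressed the key on the screw at about 4.5 N and turned it anticlockwise about 14°. The force then fell off, and the key went down onto the recess floor, about 12–13 mm below first contact.
- **Tighten:** I turned it about 55° clockwise, until the moment jumped from 0.06 to 0.27 N m, which I took as the stop. I then backed off 4° within the play and drew the key out. Allowing up to 8° of play, the screw turned at least 47° (0.82 rad); I inferred this from hand rotation and moment and did not measure the screw directly.
- **One odd reading:** the vertical moment read near zero while turning, and showed the expected drag of about 0.1 N m only over the last few degrees before the stop.
- **Return:** in the last wrist image the key stands in its original stand. Its handle centre is at (0.571, 0.1314), against a stand centre of (0.571, 0.1313). Its top is at the height it had at the start, its measured tilt is under about 0.04 rad, and the gripper is open and clear.
- **Bystanders:** the arm never went near the mug or the scoop. I did not measure their positions again at the end.

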